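# Shut off the tap left running

## Robot

A 6-joint arm with a two-finger parallel gripper is mounted at the origin on the work surface. World frame = base frame: x ahead of the robot, y to its left, z up, the work surface at z = 0. Lengths are in m, angles in rad, forces in N, time in s.
With the tool pointing down it reaches from about 0.225 to 0.875 m from the base axis. Payload 3.4 kg.
Tool frame: the origin (TCP) lies at the very end of the fingers, on their centre line; the grasp point (between the pads) lies 19 mm behind it; z points along the fingers, y is the line along which they close (so a half turn about z gives the same grasp; the last joint's range is limited). The gripper opens to 85 mm and grips with 20 to 120 N. Pads are 22 mm wide; open, the fingers measure 114 mm over their backs; the gripper's body (76 mm by 85 mm) begins 54 mm behind the grasp point. The pads swing forward as they close: fully open they stand 13 mm farther back than shut.
Start: joints at [-0.121, 0.276, 1.505, -0, 1.361, -0.121], TCP at [0.575, -0, 0.231] pointing down, gripper open.
Joint ranges: [-2.89, 2.89], [-0.75, 2.08], [0.22, 2.7], [-1.18, 4.32], [0.11, 2.71], [-2.7, 2.7]. Speed limits (rad/s): [2.57, 2.57, 3.14, 3.14, 3.14, 3.14].

## Interface

Orientations are given as a unit quaternion [w, x, y, z].
In Python, from rig import manip, get_image, camera_info gives the robot as it stands. The module is installed in compiled form; this text tells all that it offers.
- The arm moves only by the shell command python3 -m crank 'ROWS' [FORCE]. ROWS is a JSON object of lists of equal length, an entry for each row: "translation": the shift along the tool's x, y, z in mm, a list of three; "roll": the turn about the tool's z in rad; "fingers": the opening, from 0 (shut) to 1 (fully open). A call has 1 to 8 rows; each row shifts and turns the commanded pose from where the row before left it, along the tool's axes as they then stand; what a row does not reach is not made up. A row lasts 1/10 s, in which the tool goes at most 50 mm and 8.59 degrees, less where a joint would pass 70% of its speed; a pose out of reach is approached as far as the arm can. A call is refused whole if a number of a shift passes 50 or a number of a turn 0.15, either way. A call with a gripper value outside its range is refused whole. The fingers move at their own pace and stop on an object; FORCE is the grip in N (left out, the last holds). Time passes only in rows, so rows that do not move let the fingers close. It gives the time, the measured TCP pose, the force, the opening and the grip force at its end, in the units of the state.
- manip.get_state(): the state, without advancing time (a new reading comes with each control period).
- get_image(name): name is "scene" or "side" or "wrist"; returns the picture (400x640x3 uint8, blue, green, red); there is no depth.
- camera_info(name): a dict with "mtx" (3x3 intrinsics, pixels), "rvec" (rotation vector, rad) and "tvec" (3), from world to camera coordinates, as OpenCV has them. Camera axes: x right, y down, z forward; pixel columns grow to the right and rows downward; lengths in m; the calibration is good to about 2 mm. A picture is of the moment at which its call begins: read the wrist's pose just before it. camera_info takes no time and is no camera call; for the wrist camera it gives the pose at the moment of the call.
- manip.sign_off(): hands the job in; it is judged then, once.
The state is a dict: "clock": time; "qpos": joint angles; "qd": joint speeds; "effort": joint torques, N m; "position": TCP position; "ee_rot": TCP orientation; "contact_force": force on the tool from outside, world axes, zero at the start; "moment": the same for the moment, N m; "width": finger opening in m; "gripper_force": force on a finger pad.
Only numpy, scipy, OpenCV 4.12 (cv2) and the standard library are available. Lean on these libraries where they do the work, as an engineer would, in place of code of your own. Each camera call takes 0.05 s, during which the arm holds its last target. There are 200 camera calls.

## Task

One of the two washbasin taps has been left on: its lever stands raised. With the fingertips, gently push that lever down until the tap is fully shut, without swinging it sideways (the hot/cold setting stays as it is), then take the hand away. Leave the shut tap and everything standing on the washstand alone.

Things in the scene. Friction and masses are not known exactly. Their poses are not given: they have to be found in the camera images.
- washstand: white ceramic counter 1500 mm wide (y) with two round sunk bowls 300 mm across and a ledge 85 mm high along the back; stands a little turned and shifted. Origin on the counter top (world z = 0), midway between the two taps; the taps stand 250 mm to either side of it, bowl centres lie 185 mm nearer the robot than the taps
- tap_a: The tap that was left on: its lever starts raised by 0.28 to 0.42 rad. It may be the left or the right one. Chromed single-lever mixer tap fixed to the counter; the two taps are identical. Origin on the counter at the foot of its upright round body (44 mm diameter, about 105 mm tall), z up; its fixed spout points along its own -x (towards the robot), reaches 133 mm from the axis, top of the spout 96 mm high
- a_lever (a joint): lift of the flat lever on top of tap_a (rad): 0 = fully down, level, tap shut; grows as the lever's free end is raised; stop at 0.50. Stays where it is left; a push straight down near the free end moves it with 2 to 4 N and then meets a firm stop at 0 (arrive there slowly)
- a_swivel (a joint): hot/cold setting of tap_a (rad): turn of the lever about the tap's vertical axis, counter-clockwise from above; at 0 the lever lies over the spout, range -0.65 to 0.65. Turns with about 2 N sideways at the lever's free end
- a_press (a point): point on the lever of tap_a: middle of its flat upper face, 30 mm in from its free end. The lever is a flat bar 26 mm wide and 8 mm thick whose free end is 115 mm from the tap's axis; it pivots on the tap's axis 125 mm above the counter. The point moves with the lever; z axis out of the upper face, -x axis towards the free end
- a_home (a point): where a_press comes to when the lever of tap_a is fully down at its present hot/cold setting: 85 mm from the tap's axis, 140 mm above the counter. It turns with the hot/cold setting but not with the lift
- tap_b: The other tap, already shut: its lever is fully down. Chromed single-lever mixer tap fixed to the counter; the two taps are identical. Origin on the counter at the foot of its upright round body (44 mm diameter, about 105 mm tall), z up; its fixed spout points along its own -x (towards the robot), reaches 133 mm from the axis, top of the spout 96 mm high
- b_lever (a joint): lift of the flat lever on top of tap_b (rad): 0 = fully down, level, tap shut; grows as the lever's free end is raised; stop at 0.50. Stays where it is left; a push straight down near the free end moves it with 2 to 4 N and then meets a firm stop at 0 (arrive there slowly)
- b_swivel (a joint): hot/cold setting of tap_b (rad): turn of the lever about the tap's vertical axis, counter-clockwise from above; at 0 the lever lies over the spout, range -0.65 to 0.65. Turns with about 2 N sideways at the lever's free end
- b_press (a point): point on the lever of tap_b: middle of its flat upper face, 30 mm in from its free end. The lever is a flat bar 26 mm wide and 8 mm thick whose free end is 115 mm from the tap's axis; it pivots on the tap's axis 125 mm above the counter. The point moves with the lever; z axis out of the upper face, -x axis towards the free end
- b_home (a point): where b_press comes to when the lever of tap_b is fully down at its present hot/cold setting: 85 mm from the tap's axis, 140 mm above the counter. It turns with the hot/cold setting but not with the lift
- soap: loose white pump bottle, 66 mm diameter, 162 mm tall, origin under its centre
- tumbler: loose grey rinsing cup, 72 mm diameter, 95 mm tall, origin under its centre
- ink_bottle: loose slim black ink bottle, 48 mm diameter, 146 mm tall, origin under its centre
- brush_jar: loose glass jar, 62 mm diameter, 88 mm tall, with a brush standing in it up to 182 mm, origin under its centre
- inkstone: loose black ink tray 125 x 72 x 22 mm, origin under its centre
- paperweight: loose steel bar 160 x 18 x 10 mm with a small knob (18 mm high in all), origin under its centre
- nail_brush: loose wooden nail brush 85 x 38 x 28 mm, origin under its centre

How it is judged:
On the way:
1. the fingertips have pushed the raised lever fully down (value of joint a_lever below 0.035 rad and contact force between the fingers and a_lever above 0.3 N).
At the end, for the whole second after the job is handed in: The lever that was raised is fully down (within 0.035 rad, 2 degrees, of its stop) with its hot/cold setting unchanged (within 12 mm at 85 mm from the axis, 8 degrees); the other tap is still shut at its setting, and every loose thing stands upright within 15 mm of where it was (value of joint a_lever below 0.035 rad and distance of each of a_home, b_home from where it was at the start of the episode below 0.012 m and value of joint b_lever below 0.03 rad and distance of each of soap, tumbler, ink_bottle, brush_jar, inkstone, paperweight, nail_brush from where it was at the start of the episode below 0.015 m and angle between each of soap, tumbler, ink_bottle, brush_jar, inkstone, paperweight, nail_brush's own z axis and vertical below 0.2 rad); the robot touches nothing.
It fails at once if the running tap's lever is lifted, opening it wider, or swung sideways: the hot/cold setting changes by more than 8 degrees (12 mm at 85 mm) (value of joint a_lever above 0.47 rad or distance of a_home from where it was at the start of the episode above 0.012 m).
It fails at once if the tap is pressed harder than 40 N (contact force between the fingers and tap_a above 40 N).
It fails at once if any part of the robot but the fingers touches the tap (more than 1 N) (contact force between the arm and tap_a above 1 N).
It fails at once if the robot touches the tap that is already shut (more than 1 N) or moves its lever (contact force between any of the fingers, the arm and tap_b above 1 N or value of joint b_lever above 0.03 rad or distance of b_home from where it was at the start of the episode above 0.012 m).
It fails at once if a bottle, cup, jar, tray, weight or brush on the washstand is shifted, lifted (15 mm) or tipped (0.2 rad) (distance of any of soap, tumbler, ink_bottle, brush_jar, inkstone, paperweight, nail_brush from where it was at the start of the episode above 0.015 m or angle between any of soap, tumbler, ink_bottle, brush_jar, inkstone, paperweight, nail_brush's own z axis and vertical above 0.2 rad).
It also fails if it takes over 32 s, if anything falls off the work surface, if the arm or the gripper's body presses on something with over 40 N, if the wrist force passes 120 N, or if a joint passes its speed limit or range.

## Working session

There is one attempt and no reset: what is moved stays moved. The work goes in short steps, Python scripts to look and compute and a shell command to move; the robot and the scene stay as the last step left them, time stands still between calls to the robot, and variables do not carry over. Pictures are saved under pics/ and viewed, at most 10 in all, crops included, and the job is handed in when it is done.

```bash
mkdir -p pics; python3 - <<'E'
from rig import manip,get_image,camera_info
import cv2
for n in("scene","side","wrist"):
    cv2.imwrite(f"pics/{n}0.png",get_image(n)); c=camera_info(n); print(n,c["mtx"].tolist(),c["rvec"].tolist() if hasattr(c["rvec"],'tolist') else c["rvec"],c["tvec"])
s=manip.get_state();print(s)
E
```

```text
scene [[444.88506124346713, 0.0, 315.3663621893555], [0.0, 444.88506124346713, 201.3671828289887], [0.0, 0.0, 1.0]] [2.02971329945305, 1.406735897233127, -0.544537051600036] [-0.2323163  -0.30225955  1.56434289]
side [[400.9681209749949, 0.0, 313.55302379013636], [0.0, 400.9681209749949, 202.74650942580263], [0.0, 0.0, 1.0]] [2.249546861933079, -0.4415741179491727, 0.2273872236673101] [-0.49708256  0.22664926  0.8531491 ]
wrist [[297.6486490044802, 0.0, 317.81279487394727], [0.0, 297.6486490044802, 198.34372076795896], [0.0, 0.0, 1.0]] [-2.8518591733798924, -0.0006830764252375613, 0.0012179145781867845] [-0.57383497 -0.03671827  0.37873277]
{'clock': 0.15, 'qpos': array([-1.21038936e-01,  2.76460334e-01,  1.50583241e+00, -7.00525681e-06,
        1.36069552e+00, -1.21005293e-01]), 'qd': array([ 0.00034288, -0.00279465, -0.00260434, -0.00111538,  0.00036438,
        0.00022281]), 'effort': array([ 9.65923646e-04, -4.17143512e+01, -2.46032345e+01, -1.26433165e-04,
        7.58384820e-03, -3.43765259e-05]), 'position': array([5.74612931e-01, 1.67873789e-05, 2.30636325e-01]), 'ee_rot': array([-5.47270906e-04,  7.07117985e-01,  7.07095233e-01, -4.32940579e-04]), 'contact_force': array([ 0.22252838, -0.18501851,  0.19039308]), 'moment': array([ 0.02034087,  0.05080511, -0.00562391]), 'gripper_force': 0.0, 'width': 0.08534664319020112}
```

View pics/scene0.png

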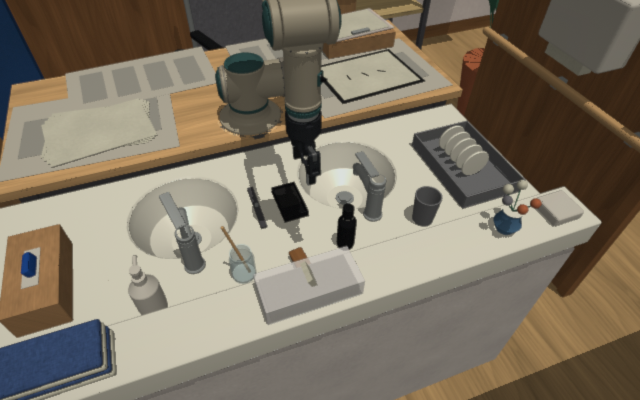

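View pics/side0.png

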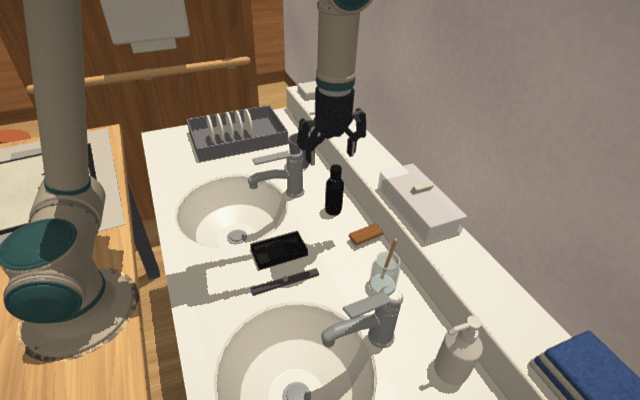

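The scene view looks from behind the stand: taps at about (190,245) and (374,190). In the side view they are at about (380,315) near and (295,170) far. Which lever is raised isn't clear yet, so I'll enlarge both.

```bash
python3 - <<'E'
import cv2,numpy as np
a=cv2.imread("pics/scene0.png");b=cv2.imread("pics/side0.png")
r=lambda i,x,y:cv2.resize(i[y:y+100,x:x+130],(390,300),interpolation=cv2.INTER_CUBIC)
cv2.imwrite("pics/crop.png",np.vstack([np.hstack([r(a,130,180),r(a,320,135)]),np.hstack([r(b,300,270),r(b,225,115)])]))
E
```

```text
(no output)
```

View pics/crop.png

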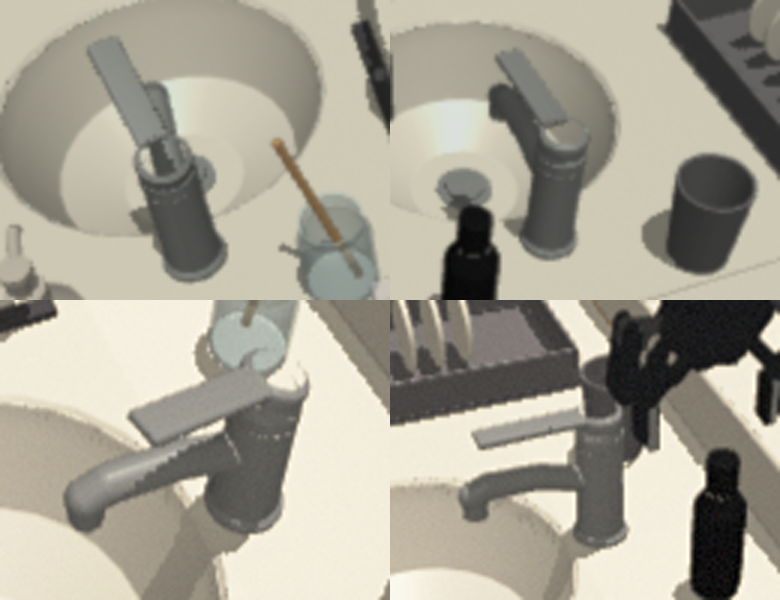

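The scene-left tap (near one in the side view) looks raised. The other lever lies parallel over its spout. I'll triangulate the free-end midpoints to check.

```bash
cat >h.py <<'E'
import cv2,numpy as np
from rig import camera_info
def ray(n,uv,c=None):
    c=c or camera_info(n);R=cv2.Rodrigues(np.array(c["rvec"],float))[0];t=np.array(c["tvec"],float).ravel()
    d=R.T@np.linalg.solve(c["mtx"],[*uv,1]);return -R.T@t,d/np.linalg.norm(d)
def plane(n,uv,z):
    o,d=ray(n,uv);return o+d*(z-o[2])/d[2]
def tri(*nu):
    A=0;b=0;rs=[ray(*x) for x in nu]
    for o,d in rs:
        P=np.eye(3)-np.outer(d,d);A=A+P;b=b+P@o
    p=np.linalg.solve(A,b);return p.round(4),[round(np.linalg.norm(np.cross(p-o,d))*1e3,1) for o,d in rs]
def proj(n,p):
    c=camera_info(n);return cv2.projectPoints(np.array([p],float),np.array(c["rvec"],float),np.array(c["tvec"],float),np.array(c["mtx"]),None)[0].ravel().round(1)
E
python3 - <<'E'
from h import *
for n in("scene","side"):print(n,ray(n,(320,200))[0])
print("L tip",tri(("scene",(164.3,194.3)),("side",(347,313))))
print("R tip",tri(("scene",(359.5,153.3)),("side",(253.8,161.7))))
print("L root",tri(("scene",(181,227)),("side",(389,299))))
print("L base",plane("scene",(195,266),0),plane("side",(381.5,341),0))
print("R base",plane("scene",(373,214),0),plane("side",(295,192),0))
for u in((159.3,196),(169.3,192.7)):print("scene corners z.165",plane("scene",u,.165))
E
```

```text
scene [ 1.28194539 -0.24128936  0.94387278]
side [ 0.2539129  -0.64623385  0.73772243]
L tip (array([ 0.4626, -0.3167,  0.1669]), [np.float64(0.8), np.float64(0.8)])
R tip (array([0.4534, 0.2068, 0.132 ]), [np.float64(0.1), np.float64(0.1)])
L root (array([ 0.5554, -0.2998,  0.1387]), [np.float64(3.4), np.float64(3.4)])
L base [ 0.56927763 -0.29383104  0.        ] [ 0.55945053 -0.30665182  0.        ]
R base [0.56827824 0.20754937 0.        ] [0.56497658 0.20209171 0.        ]
scene corners z.165 [ 0.46163408 -0.32831996  0.165     ]
scene corners z.165 [ 0.45882284 -0.30422661  0.165     ]
```

Confirmed: the scene-left tap (y≈-0.30) is tap_a, with its tip at z≈0.167. The other tip is at about 0.132, which is level. The tap spacing is right to within about 5 mm. The axis is at about (0.566,-0.300), and the lever points about 0.15 rad from -x towards -y. I'll shut the fingers and go above the press point, about (0.483,-0.312).

```bash
python3 -m crank '{"translation":[[-30,-9,0],[-40,-12,0],[-44,-13,0],[-44,-13,0],[-44,-13,0],[-44,-13,0],[-40,-12,0],[-26,-7,0]],"roll":[0,0,0,0,0,0,0,0],"fingers":[0,0,0,0,0,0,0,0]}' 20
python3 -m crank '{"translation":[[0,0,0],[0,0,0],[0,0,0],[0,0,0]],"roll":[0,0,0,0],"fingers":[0,0,0,0]}'
python3 - <<'E'
from rig import get_image
import cv2,numpy as np
from h import *
c=camera_info("wrist")
cv2.imwrite("pics/w1.png",np.vstack([get_image("wrist")]))
cv2.imwrite("pics/s1.png",get_image("side"))
import pickle;pickle.dump(c,open("c.pkl","wb"))
E
```

```text
clock: 0.95
position: [0.4817, -0.3148, 0.231]
ee_rot: [-0.0, 0.708, 0.706, -0.0]
contact_force: [-0.1, 1.1, 0.8]
width: -0.0
gripper_force: 0.0
clock: 1.35
position: [0.4833, -0.3107, 0.2313]
ee_rot: [-0.0, 0.707, 0.708, 0.0]
contact_force: [-0.1, 1.0, -0.9]
width: -0.0001
gripper_force: 0.0
```

View pics/w1.png

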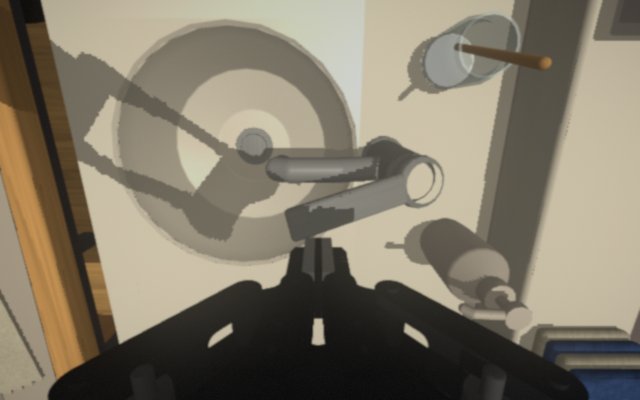

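View pics/s1.png

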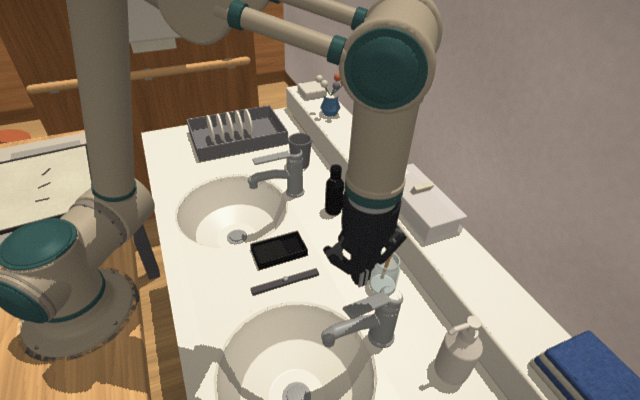

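The wrist view shows the lever's free-end corners at about (286,210) and (296,241), and the cap ring centre at about (423,182). Next I'll cast these onto their heights.

```bash
python3 - <<'E'
from h import *
import pickle;c=pickle.load(open("c.pkl","rb"))
def pl(uv,z):
    o,d=ray(0,uv,c);return (o+d*(z-o[2])/d[2]).round(4)
t=pl((290.5,225.5),.17);print("tip",t,pl((286,210),.17),pl((296,241),.17))
for z in(.125,.133,.14):print("cap",z,pl((423,182),z))
# lever edges near root: upper edge (400,171) lower (408,204)
print("mid root",pl((402,188),.14))
i=cv2.imread("pics/scene0.png")
for z in(.125,.14):print("scene cap",plane("scene",(184,233),z))
for k in("wrist",):print(c["rvec"],c["tvec"])
E
```

```text
tip [ 0.4628 -0.3191  0.17  ] [ 0.4598 -0.3071  0.17  ] [ 0.4666 -0.3315  0.17  ]
cap 0.125 [ 0.573  -0.2969  0.125 ]
cap 0.133 [ 0.5701 -0.2949  0.133 ]
cap 0.14 [ 0.5676 -0.2933  0.14  ]
mid root [ 0.5511 -0.2983  0.14  ]
scene cap [ 0.56158463 -0.29416275  0.125     ]
scene cap [ 0.5747801  -0.29319423  0.14      ]
[-2.85218421e+00 -2.63556346e-03 -1.18477655e-03] [-0.48231476 -0.33516588  0.28976446]
```

The end measures 25 mm wide (true value 26) and the tip lies 109 mm from the axis, so this holds together. The push point is about (0.488,-0.3135). Correct and descend to just above the lever.

```bash
python3 -m crank '{"translation":[[-3,5,0],[0,0,10],[0,0,15],[0,0,12],[0,0,8],[0,0,3],[0,0,0]],"roll":[0,0,0,0,0,0,0],"fingers":[0,0,0,0,0,0,0]}'
python3 -m crank '{"translation":[[0,0,2],[0,0,2],[0,0,2],[0,0,2],[0,0,2],[0,0,2]],"roll":[0,0,0,0,0,0],"fingers":[0,0,0,0,0,0]}'
python3 - <<'E'
from rig import get_image
import cv2
cv2.imwrite("pics/s2.png",cv2.resize(get_image("side")[220:370,280:480],(800,600)))
E
```

```text
clock: 2.15
position: [0.4879, -0.3149, 0.1828]
ee_rot: [-0.0, 0.707, 0.707, -0.0]
contact_force: [0.3, -0.3, -0.2]
width: -0.0002
gripper_force: 0.0
clock: 2.75
position: [0.488, -0.315, 0.1712]
ee_rot: [0.0, 0.707, 0.707, 0.0]
contact_force: [0.2, -1.0, 0.4]
width: -0.0001
gripper_force: 0.0
```

View pics/s2.png

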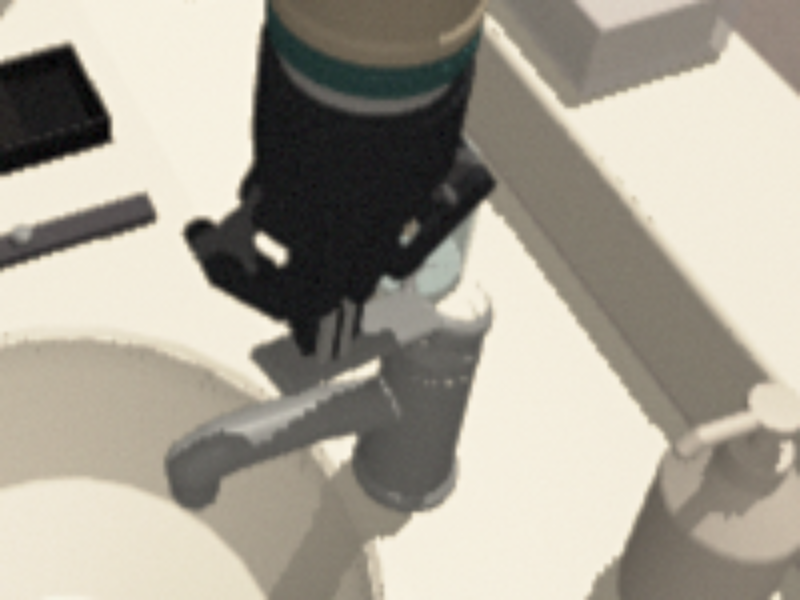

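The fingertips (crop about (335,345)) are centred over the lever's outer half, just about at contact, with no other objects near the fingers. Now push slowly.

```bash
python3 -m crank '{"translation":[[0,0,2],[0,0,2],[0,0,2],[0,0,2],[0,0,2],[0,0,2],[0,0,2],[0,0,2]],"roll":[0,0,0,0,0,0,0,0],"fingers":[0,0,0,0,0,0,0,0]}'
python3 -m crank '{"translation":[[0,0,2],[0,0,2],[0,0,1.5],[0,0,1.5],[0,0,1],[0,0,1]],"roll":[0,0,0,0,0,0],"fingers":[0,0,0,0,0,0]}'
```

```text
clock: 3.6
position: [0.488, -0.315, 0.1552]
ee_rot: [-0.0, 0.707, 0.707, -0.0]
contact_force: [-1.2, -0.3, 3.2]
width: -0.0001
gripper_force: 1.1
clock: 4.2
position: [0.488, -0.315, 0.1462]
ee_rot: [-0.0, 0.707, 0.707, 0.0]
contact_force: [-1.4, -0.9, 2.2]
width: -0.0001
gripper_force: 1.1
```

The lever is moving at about 3 N. I'll close in on the stop in small steps.

```bash
python3 -m crank '{"translation":[[0,0,1],[0,0,1],[0,0,1],[0,0,0.5],[0,0,0.5],[0,0,0.5]],"roll":[0,0,0,0,0,0],"fingers":[0,0,0,0,0,0]}'
python3 -m crank '{"translation":[[0,0,0.5],[0,0,0.5],[0,0,0.5]],"roll":[0,0,0],"fingers":[0,0,0]}'
```

```text
clock: 4.8
position: [0.488, -0.315, 0.1418]
ee_rot: [-0.0, 0.707, 0.707, 0.0]
contact_force: [-1.2, -0.4, 2.0]
width: 0.0
gripper_force: 1.2
clock: 5.1
position: [0.488, -0.315, 0.1403]
ee_rot: [-0.0, 0.707, 0.707, -0.0]
contact_force: [-1.5, -0.2, 1.9]
width: 0.0001
gripper_force: 1.2
```

```bash
python3 -m crank '{"translation":[[0,0,0.5],[0,0,0.3],[0,0,0.3],[0,0,0]],"roll":[0,0,0,0],"fingers":[0,0,0,0]}'
```

```text
clock: 5.5
position: [0.4879, -0.3151, 0.1396]
ee_rot: [0.0, 0.707, 0.707, -0.0]
contact_force: [-3.0, -0.1, 5.2]
width: 0.0003
gripper_force: 2.5
```

```bash
python3 -m crank '{"translation":[[0,0,0.3],[0,0,0.3],[0,0,0]],"roll":[0,0,0],"fingers":[0,0,0]}'
```

```text
clock: 5.8
position: [0.4878, -0.3151, 0.1394]
ee_rot: [0.0, 0.707, 0.707, -0.0]
contact_force: [-3.6, 0.9, 7.1]
width: -0.0003
gripper_force: 3.5
```

The stop is met at z=0.1394 (expected 0.140) and the force climbs while the height stalls. Take the hand away.

```bash
python3 -m crank '{"translation":[[0,0,-2],[0,0,-5],[0,0,-15],[0,0,-25],[0,0,-25],[0,0,-20],[0,0,-8],[0,0,0]],"roll":[0,0,0,0,0,0,0,0],"fingers":[0,0,0,0,0,0,0,0]}'
python3 -m crank '{"translation":[[20,-10,0],[30,-10,0],[40,-10,0],[40,0,0],[40,0,0],[20,0,0],[0,0,0],[0,0,0]],"roll":[0,0,0,0,0,0,0,0],"fingers":[0,0,0,0,0,0,0,0]}'
python3 - <<'E'
from rig import get_image
import cv2,numpy as np
a=get_image("side");b=get_image("scene")
r=lambda i,x,y:cv2.resize(i[y:y+150,x:x+200],(400,300))
cv2.imwrite("pics/end.png",np.hstack([r(a,280,250),r(b,90,150)]))
E
```

```text
clock: 6.6
position: [0.4888, -0.3153, 0.2396]
ee_rot: [0.001, 0.707, 0.707, 0.0]
contact_force: [0.3, -0.5, -0.5]
width: 0.0001
gripper_force: 0.0
clock: 7.4
position: [0.4578, -0.125, 0.2377]
ee_rot: [-0.0, 0.707, 0.708, -0.001]
contact_force: [0.4, 0.2, -0.1]
width: 0.0001
gripper_force: 0.0
```

View pics/end.png

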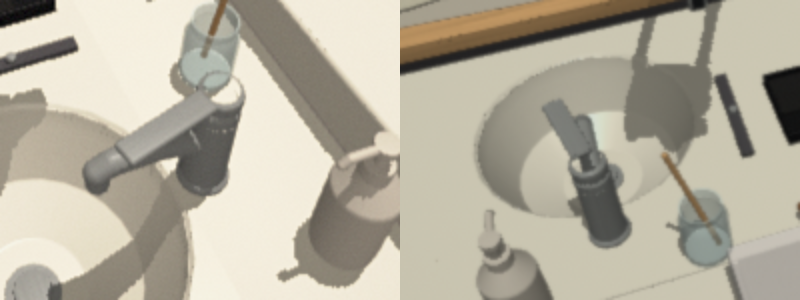

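The lever now lies low over the spout: tip mid at about side (341,329) and scene (166,200). Check its height, then hand in if it's level.

```bash
python3 - <<'E'
from h import *
from rig import manip
p,e=tri(("scene",(166,200.5)),("side",(341,329)));print(p,e)
if p[2]<.142 and max(e)<4: print(manip.sign_off())
E
```

```text
[ 0.4511 -0.3202  0.1331] [np.float64(2.3), np.float64(2.3)]
the job is handed in; nothing more can be done
None
```

I pushed the raised lever (the tap at y ≈ −0.30) down to its stop and took the hand away. Its tip now measures 0.133 m high, which is level. I saw no sideways swing, the last push read about 8 N, I moved nothing else that I could see, and the job is handed in; the hand-in gave no verdict.

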